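# Make up an imaging tray: reference case and three dishes

### The job

Make up the tray for an imaging session: swing the sprung hold-down finger of the cradle fully up so that it stays up, and only then take out the flat reference slide case and lay it flat in the grey tray. The tray must finally hold exactly three glass dishes, counting the one that is already in it, each set down gently, upright and flat on the tray floor beside the case, nothing stacked; the two dishes left over stay upright on the metal plate. Do not knock the bottles and the canister standing around.

Things in the scene. Friction and masses are not known exactly. Their poses are not given: they have to be found in the camera images.
- tray: Fixed open tray of plain grey plastic, 118 x 248 mm outside and 110 x 240 mm inside, on a low grey block; the top of its floor is 27 mm and its rim 34 mm above the table. Origin at the centre of its underside, on the table; x is its short direction, y its long one, z up. One dish already stands at its -y end, its centre at y = -84 to -98 mm and within 25 mm of the middle line.
- plate: Fixed bare aluminium plate 150 x 150 x 6 mm on the table, the stock of four dishes stands on it, one near each corner. Origin at the centre of its underside; its top is 6 mm above the table. It may be on either side of the tray (the cradle is on the other).
- cradle: Fixed metal cradle bolted to the table. Origin on the table below the middle of the case it holds; y is its long direction (the hinge end is +y), x across, z up. Base 56 mm wide and 5 mm thick, from y = -52 to +76 mm. The case lies along y on a pedestal 20 mm wide (x), 78 mm long, top at z = 24 mm, so the case overhangs 5 mm on each side. A small end stop rises to z = 29 mm at y = -42 to -47 mm; the hinge cheeks stand at y = 53 to 67 mm, x = +-12.5 mm, up to z = 47 mm.
- hold_finger (a joint): Hinge angle of the cradle's hold-down finger in rad: 0 = down, its rubber foot pressing on the case top with about 4 N; grows as it swings up and over to 1.7 (stop). Over-centre spring: below 0.7 it drives the finger down, above 0.7 it drives it up to the stop, where it stays by itself. Lifting at the knob takes about 3 N at first.
- finger_hinge (a point): Point on the hinge axis of the finger, at (0, 60, 40) mm in the cradle's frame. The axis runs along the cradle's x.
- finger_knob (a point): Centre of the finger's cross knob: a steel rod of 12 mm diameter, 22 mm long, lying along the cradle's x, at its free end. With the finger down it is at (0, 14, 58) mm in the cradle's frame, 26 mm above the case's top. It goes round the hinge in the cradle's y-z plane at a radius of 49 mm, first up and then to +y; it can be pinched on its two end faces from above and pivots between the fingers.
- case_c (a point): Centre of the loose reference slide case: flat black box 31 mm wide (its x) x 80 mm long (its y) x 8 mm high, 28 g, point half-way up. At the start it lies in the cradle, along the cradle's y, under the finger's foot, which presses at 24 mm to the +y side of its centre.
- dish0_c (a point): Centre (half-way up) of a loose round lidded glass dish, 38 mm diameter, 11 mm high, 11 g; z points up through its lid. All five dishes are alike and any may be used. At the start it stands on the plate.
- dish1_c (a point): Centre (half-way up) of a loose round lidded glass dish, 38 mm diameter, 11 mm high, 11 g; z points up through its lid. All five dishes are alike and any may be used. At the start it stands on the plate.
- dish2_c (a point): Centre (half-way up) of a loose round lidded glass dish, 38 mm diameter, 11 mm high, 11 g; z points up through its lid. All five dishes are alike and any may be used. At the start it stands on the plate.
- dish3_c (a point): Centre (half-way up) of a loose round lidded glass dish, 38 mm diameter, 11 mm high, 11 g; z points up through its lid. All five dishes are alike and any may be used. At the start it stands on the plate.
- dish4_c (a point): Centre (half-way up) of a loose round lidded glass dish, 38 mm diameter, 11 mm high, 11 g; z points up through its lid. All five dishes are alike and any may be used. At the start this one stands in the tray.
- lens_cleaner: Bystander: slim loose bottle with a cap, 35 mm diameter, 120 mm high, standing; origin at its underside. To be left alone.
- oil_bottle: Bystander: small loose dropper bottle, 30 mm diameter, 86 mm high, standing; origin at its underside. To be left alone.
- canister: Bystander: loose clear canister with a dark screw lid, 51 mm diameter, 71 mm high, standing; origin at its underside. To be left alone.

How it is judged:
By the outcome, as a careful person would: the job done as asked, in the order asked, and still so for the second after the job is handed in, with the robot touching nothing.
It also fails if it takes over 59 s, if anything falls off the work surface, if the arm or the gripper's body presses on something with over 40 N, if the wrist force passes 120 N, or if a joint passes its speed limit or range.

### The arm

A 7-joint arm with a two-finger parallel gripper is mounted at the origin on a cart in front of the work surface, level with it; the furniture and walls round the work are solid. World frame = base frame: x ahead of the robot, y to its left, z up, the work surface at z = 0. Lengths are in m, angles in rad, forces in N, time in s.
With the tool pointing down it reaches from about 0.4 to 0.85 m from the base axis. Payload 4.5 kg.
Tool frame: the origin (TCP) lies on the centre line of the jaws, within the pads' length; the fingertips stand 14 mm ahead of it and the grasp point (between the pads) lies 5 mm behind it (r.tcp_to_tips is the z of the fingertips in the tool frame, in m); z points along the fingers, y is the direction in which the jaws open and shut (so a half turn about z gives the same grasp; the last joint's range is limited). The gripper opens to 88 mm and grips with 3 to 60 N. Pads are 18 mm wide; open, the fingers measure 123 mm over their backs; the gripper's body (75 mm by 187 mm) begins 45 mm behind the grasp point.
Start: joints at [1.239, 0.689, -0.195, 1.565, 0.157, 0.902, -0.215], TCP at [0.224, -0.584, 0.253] pointing down, gripper open.
Joint ranges: [-3.01, 3.01], [-0.46, 2.08], [-1.47, 1.51], [0.13, 2.56], [-1, 4.14], [0.04, 2.09], [-2.66, 2.66]. Speed limits (rad/s): [2.57, 2.57, 3.14, 3.14, 3.14, 3.14, 3.14].

### API

Orientations are given as a unit quaternion [x, y, z, w].
In Python, from plant import r, viewer gives the robot as it stands.
- The arm moves only by the shell command python3 -m inch 'ROWS' [FORCE]. ROWS is JSON, a list of rows, each a list of 3 entries, a list of its own where there are three numbers: the closure, from 0 (fully open) to 1 (shut), then the shift along the tool's x, y, z in cm, then the turn about the tool's z in degrees. In form: [[fingers, [x, y, z], yaw], ...]. A call has 1 to 20 rows; each row is the pose to reach, as a shift and turn from the pose commanded when the call began, along the tool's axes at that moment; what a row does not reach only later rows make up. A row lasts 1/10 s, in which the tool goes at most 50 mm and 8.59 degrees, less where a joint would pass 70% of its speed; a pose out of reach is approached as far as the arm can. A call with a gripper value outside its range is refused whole. The fingers move at their own pace and stop on an object; FORCE is the grip in N (left out, the last holds). Time passes only in rows, so rows that repeat a pose let the fingers close. It gives the time, the measured TCP pose, the force and the opening at its end, in the units of the state.
- r.get_state(): the state, without advancing time (a new reading comes with each control period).
- viewer.snapshot(name): name is "scene" or "top" or "wrist"; returns the picture (480x640x3 uint8, red, green, blue); there is no depth.
- viewer.camera_params(name): a dict with "intrinsics" (3x3 intrinsics, pixels), "k1" (the pictures are not rectified: a ray, as slopes to the right and down, at radius r is drawn at 1 + k1 r^2 times it, then the intrinsics apply), "world_to_cam" (4x4, takes a point from world to camera coordinates). Camera axes: x right, y up, looking along -z (the intrinsics and any distortion apply to the point x, -y, -z); pixel columns grow to the right and rows downward; lengths in m; the calibration is good to about 2 mm. A picture is of the moment at which its call begins: read the wrist's pose just before it. camera_params takes no time and is no camera call; for the wrist camera it gives the pose at the moment of the call.
- r.finish_job(): hands the job in, once; it reports no verdict.
Trained networks look in the newest picture that a camera, given by its name, has taken for a name from the list of things; names that differ only in an ending like _2 or _b are one class to them, and where a whole thing is asked for, a point or a joint stands for the part that bears it (a point fixed in the world has none). Each returns a list of dicts, best first, with "p" (0 to 1); they miss things now and then, are a little off and sometimes report something else, mostly with a low value. They report only what shows in the picture. A call takes as long as a camera call.
- viewer.outline_of(camera, name): "pixels" (480x640 bool, what is visible of it) and "bbox" ([left, top, width, height] in pixels, round what is visible of it).
The state is a dict: "clock": time; "q": joint angles; "qd": joint speeds; "joint_torque": joint torques, N m; "tool_pos": TCP position; "eef_rot": TCP orientation; "contact_force": force on the tool from outside, world axes, zero at the start; "moment": the same for the moment, N m; "opening": opening from 0.0 (shut) to 1.0 (fully open).
Only numpy, scipy, OpenCV 4.12 (cv2) and the standard library are available. Lean on these libraries where they do the work, as an engineer would, in place of code of your own. Each camera call takes 0.05 s, during which the arm holds its last target.

## Working session

There is one attempt and no reset: what is moved stays moved. The work goes in short steps, Python scripts to look and compute and a shell command to move; the robot and the scene stay as the last step left them, time stands still between calls to the robot, and variables do not carry over. Pictures are saved under pics/ and viewed, and the job is handed in when it is done.

```bash
ls; mkdir -p pics; python3 - <<'E'
from plant import r, viewer
import cv2
print(r.get_state(), r.tcp_to_tips)
for n in ["scene","top","wrist"]:
    im=viewer.snapshot(n); cv2.imwrite(f"pics/{n}0.png",im[:,:,::-1])
    p=viewer.camera_params(n); print(n,p)
E
```

```text
pics
{'clock': 0.0, 'q': array([ 1.23879514,  0.68994751, -0.19448561,  1.56634416,  0.15727576,
        0.90245155, -0.215081  ]), 'qd': array([ 1.35881153e-03,  8.57673561e-04,  1.98612451e-04, -5.72740196e-04,
        2.48221335e-03, -7.55376602e-05,  6.28256955e-04]), 'joint_torque': array([-4.06609997e-04, -5.27554214e+01, -1.26665108e+00, -1.53428650e+01,
       -5.25683386e-02,  6.59894184e-03,  1.82287649e-04]), 'tool_pos': array([ 0.22329812, -0.58311508,  0.25193199]), 'eef_rot': array([ 9.83313834e-01,  1.81915161e-01, -2.21276451e-04, -8.53852242e-04]), 'contact_force': array([-0.61070024,  0.1254038 , -0.15123731]), 'moment': array([-0.03614549,  0.07561738, -0.00373592]), 'opening': 0.9975196294507739} 0.014
scene {'intrinsics': array([[576.40928652,   0.        , 313.25243866],
       [  0.        , 576.40928652, 245.40976555],
       [  0.        ,   0.        ,   1.        ]]), 'k1': 0.047221760926650244, 'world_to_cam': array([[-0.71118602, -0.7029456 ,  0.00905124,  0.35546799],
       [ 0.34799945, -0.34083362,  0.87334348, -0.24037572],
       [-0.61082799,  0.62
[... 327 characters left out ...]
0479126 , -0.99885015, -0.00166323,  0.01569626],
       [ 0.97526906, -0.04714103,  0.21593515, -0.47110191],
       [-0.21576527,  0.00872392,  0.97640629, -1.53408954],
       [ 0.        ,  0.        ,  0.        ,  1.        ]])}
wrist {'intrinsics': array([[386.01877425,   0.        , 314.31988746],
       [  0.        , 386.01877425, 238.69251211],
       [  0.        ,   0.        ,   1.        ]]), 'k1': -0.07953666377820907, 'world_to_cam': array([[ 0.35820231, -0.93364341, -0.00103933, -0.62452516],
       [ 0.8888804 ,  0.34136864, -0.3055472 ,  0.04272999],
       [ 0.28562693,  0.10852387,  0.95217636, -0.38941024],
       [ 0.        ,  0.        ,  0.        ,  1.        ]])}
```

View pics/top0.png

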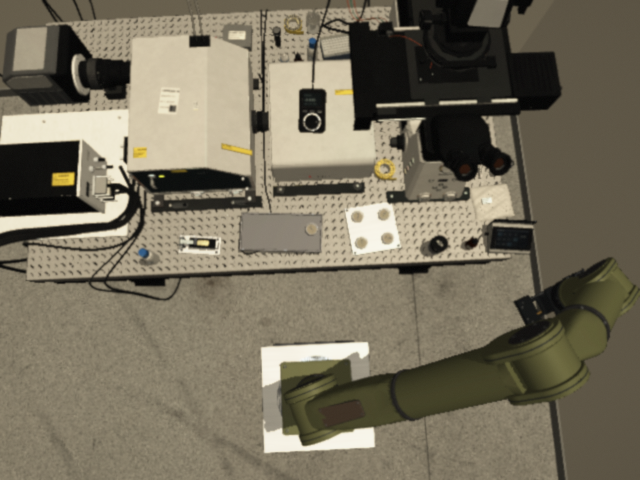

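View pics/scene0.png

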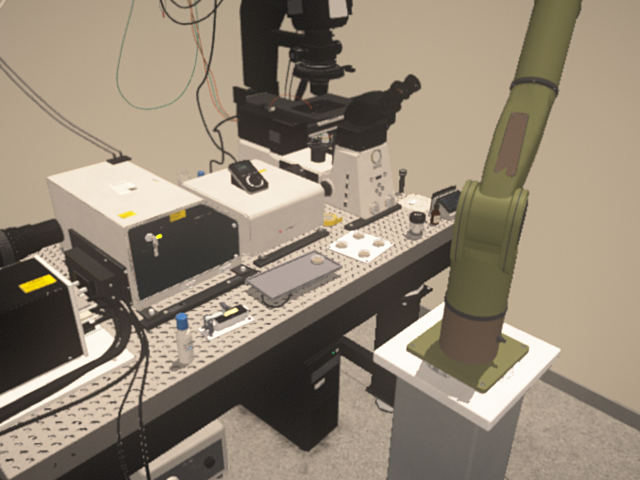

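View pics/wrist0.png

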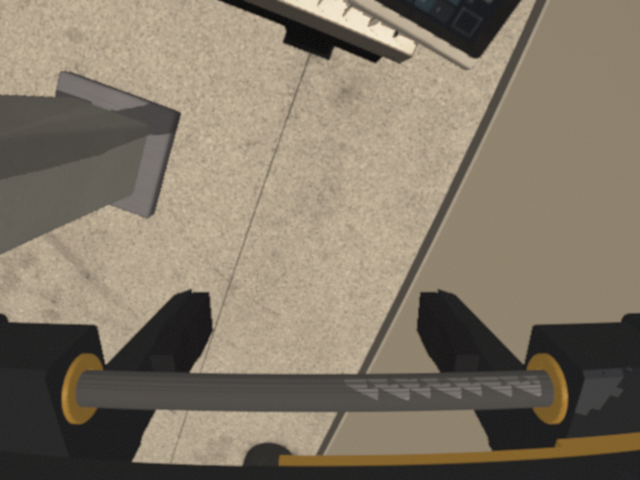

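```bash
cat > h.py <<'E'
import numpy as np, cv2
from plant import r, viewer
def ray(p,uv):
    d=np.array([p["k1"],0,0,0,0.])
    n=cv2.undistortPoints(np.array(uv,float).reshape(-1,1,2),p["intrinsics"],d).reshape(-1,2)
    W=np.array(p["world_to_cam"]);R=W[:3,:3];c=-R.T@W[:3,3]
    D=np.c_[n[:,0],-n[:,1],-np.ones(len(n))]@R
    return c,D
def plane(p,uv,z):
    c,D=ray(p,uv); t=(z-c[2])/D[:,2]; return c+D*t[:,None]
def proj(p,X):
    X=np.atleast_2d(X); W=p["world_to_cam"]; q=X@W[:3,:3].T+W[:3,3]
    a=np.c_[q[:,0]/-q[:,2],-q[:,1]/-q[:,2]]; rr=(a**2).sum(1,keepdims=True)
    a=a*(1+p["k1"]*rr); K=p["intrinsics"]; return a*[K[0,0],K[1,1]]+[K[0,2],K[1,2]]
def snap(n,f):
    p=viewer.camera_params(n); im=viewer.snapshot(n); cv2.imwrite(f"pics/{f}.png",im[:,:,::-1]); return p,im
E
python3 - <<'E'
from h import *
p=viewer.camera_params("top")
for n,z in [("tray",.034),("plate",.006),("cradle",.005),("case_c",.032),("dish0_c",.0115),("finger_knob",.058),("lens_cleaner",.06),("oil_bottle",.043),("canister",.035)]:
    for o in viewer.outline_of("top",n)[:6]:
        m=o["pixels"].astype(np.uint8); 
        if m.sum()<3: continue
        M=cv2.moments(m,True); c=[M["m10"]/M["m00"],M["m01"]/M["m00"]]
        pts=np.argwhere(m)[:,::-1].astype(np.float32)
        w=plane(p,pts,z)[:,:2]
        rc=cv2.minAreaRect((w*1000).astype(np.float32))
        print(n,round(o["p"],2),np.round(c,1),m.sum(),plane(p,[c],z)[0].round(4),np.round(rc[0]),np.round(rc[1]),round(rc[2],1))
print(r.get_state()["clock"])
im=cv2.imread("pics/top0.png")
cv2.imwrite("pics/crop.png",cv2.resize(im[190:280,130:490],None,fx=2.2,fy=2.2,interpolation=cv2.INTER_CUBIC))
E
```

```text
tray 0.93 [279.3 232.1] 2879 [0.4864 0.0897 0.034 ] [487.  85.] [248. 117.] 86.2
plate 0.83 [371.6 229. ] 1802 [ 0.4887 -0.1944  0.006 ] [ 490. -196.] [153. 150.] 6.4
cradle 0.85 [197.8 245.7] 507 [0.4622 0.3436 0.005 ] [465. 339.] [131.  56.] 84.0
cradle 0.31 [383.9 213.8] 108 [ 0.5356 -0.2362  0.005 ] [ 536. -237.] [31. 36.] 85.6
case_c 0.51 [202.9 243.5] 208 [0.4626 0.3223 0.032 ] [464. 325.] [79. 31.] 87.2
case_c 0.44 [197.8 245.4] 569 [0.4572 0.3378 0.032 ] [460. 332.] [130.  58.] 83.4
dish0_c 0.44 [388.2 237.6] 103 [ 0.4578 -0.2425  0.0115] [ 458. -243.] [30. 34.] 41.8
finger_knob 0.45 [189.  241.5] 63 [0.4652 0.3586 0.058 ] [463. 361.] [18. 49.] 7.8
lens_cleaner 0.76 [148.8 256.1] 218 [0.4261 0.478  0.06  ] [427. 479.] [68. 35.] 57.2
oil_bottle 0.51 [471.2 243.2] 116 [ 0.422  -0.4865  0.043 ] [ 422. -487.] [27. 45.] 40.7
canister 0.8 [437.  245.4] 298 [ 0.4219 -0.3845  0.035 ] [ 422. -385.] [49. 64.] 40.5
0.6
```

View pics/crop.png

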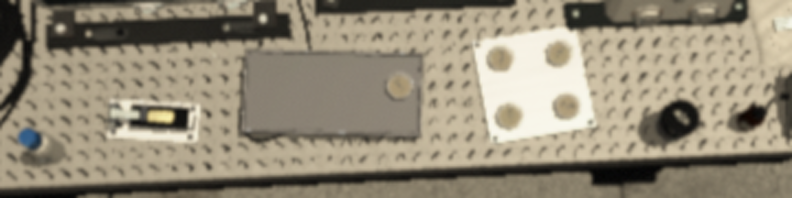

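```bash
cat >> h.py <<'E'
from scipy.spatial.transform import Rotation as Ro
def pose():
    s=r.get_state(); R=Ro.from_quat(s["eef_rot"]).as_matrix(); return np.array(s["tool_pos"]),R
def adeg(R): return np.degrees(np.arctan2(R[1,0],R[0,0]))
def shift(targets):
    """targets: (x,y,z,a_deg) -> shift cm in tool axes, yaw deg"""
    p,R=pose(); print("at",p.round(4),"a",round(adeg(R),2),"t",round(r.get_state()["clock"],2))
    for t in targets:
        d=R.T@(np.array(t[:3])-p)*100
        dy=-(t[3]-adeg(R)); dy=(dy+180)%360-180
        print(t,"->",d.round(2),round(dy,1))
E
python3 - <<'E'
from h import *
shift([(.3,-.48,.27,60),(.36,-.3,.27,60),(.41,-.1,.27,90),(.43,.1,.27,90),(.43,.3,.25,90)])
p=viewer.camera_params("wrist");W=p["world_to_cam"];c=-W[:3,:3].T@W[:3,3]
P,R=pose();print("cam in tool",R.T@(c-P),"look",R.T@(-W[2,:3]))
E
```

```text
at [ 0.2236 -0.5836  0.2528] a 20.96 t 0.6
(0.3, -0.48, 0.27, 60) -> [10.84 -6.95 -1.72] -39.0
(0.36, -0.3, 0.27, 60) -> [ 22.89 -21.61  -1.73] -39.0
(0.41, -0.1, 0.27, 90) -> [ 34.71 -38.5   -1.73] -69.0
(0.43, 0.1, 0.27, 90) -> [ 43.73 -56.46  -1.73] -69.0
(0.43, 0.3, 0.25, 90) -> [ 50.88 -75.13   0.27] -69.0
cam in tool [ 0.07865284  0.00015957 -0.13108527] look [-3.05458898e-01  4.62421547e-04  9.52205150e-01]
```

```bash
python3 -m inch '[[0,[5,-3,-1.7],-8],[0,[10.8,-7,-1.7],-16],[0,[10.8,-7,-1.7],-24],[0,[15,-12,-1.7],-32],[0,[19,-17,-1.7],-40],[0,[22.9,-21.6,-1.7],-48],[0,[27,-26,-1.7],-56],[0,[30,-30,-1.7],-64],[0,[33,-34,-1.7],-69],[0,[36,-39,-1.7],-69],[0,[36,-39,-1.7],-69],[0,[36,-39,-1.7],-69]]'
python3 - <<'E'
from h import *
p,im=snap("wrist","w1"); shift([])
E
```

```text
clock: 1.8
tool_pos: [0.4223, -0.0841, 0.2706]
eef_rot: [0.704, 0.711, 0.002, 0.0]
contact_force: [0.1, 0.5, 1.0]
opening: 0.997
at [ 0.4217 -0.086   0.2704] a 90.45 t 1.85
```

View pics/w1.png

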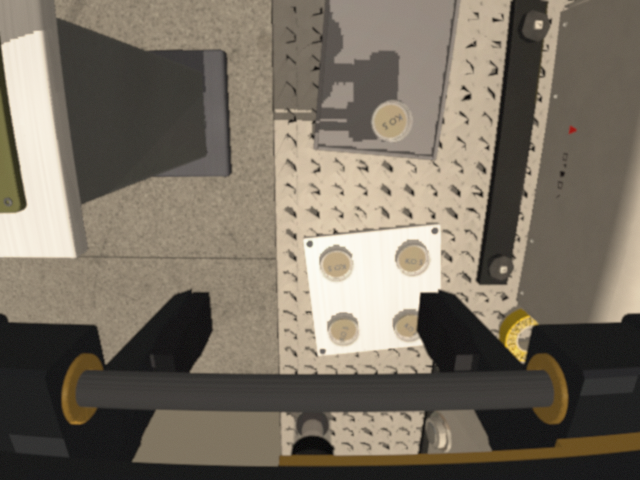

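```bash
cat >> h.py <<'E'
def find(cam,n,z,p,k=6,pm=0.15):
    for o in viewer.outline_of(cam,n)[:k]:
        m=o["pixels"].astype(np.uint8)
        if m.sum()<10 or o["p"]<pm: continue
        pts=np.argwhere(m)[:,::-1].astype(np.float32); c=pts.mean(0)
        w=plane(p,pts,z)[:,:2]; rc=cv2.minAreaRect((w*1000).astype(np.float32))
        print(n,round(o["p"],2),c.round(1),m.sum(),"mean",(w.mean(0)*1000).round(1),"rect",np.round(rc[0],1),np.round(rc[1],1),round(rc[2],2))
E
python3 - <<'E'
from h import *
p=viewer.camera_params("wrist")
find("wrist","dish0_c",.0115,p,8); find("wrist","plate",.006,p); find("wrist","tray",.034,p)
print(r.get_state()["clock"])
shift([(.44,.27,.25,90)])
E
```

```text
dish0_c 0.88 [343.6 331.4] 815 mean [ 457.1 -244.1] rect [ 457.  -243.8] [38.4 39.8] 0.23
plate 0.88 [370.2 283.7] 10771 mean [ 485.4 -187.5] rect [ 492.4 -197.3] [149.1 150. ] 6.9
tray 0.74 [384.   72.7] 18761 mean [483.2  30.8] rect [483.6  27.9] [140.9 117.6] 85.87
2.0
at [ 0.4199 -0.0921  0.2696] a 89.87 t 2.0
(0.44, 0.27, 0.25, 90) -> [36.21  1.93  1.92] -0.1
```

```bash
python3 -m inch '[[0,[5,1,1.9],0],[0,[10,1.9,1.9],0],[0,[15,1.9,1.9],0],[0,[20,1.9,1.9],0],[0,[25,1.9,1.9],0],[0,[30,1.9,1.9],0],[0,[34,1.9,1.9],0],[0,[36,1.9,1.9],0],[0,[36,1.9,1.9],0],[0,[36,1.9,1.9],0],[0,[36,1.9,1.9],0]]'
python3 - <<'E'
from h import *
p,im=snap("wrist","w2"); shift([])
for n,z in [("cradle",.005),("case_c",.032),("finger_knob",.06),("lens_cleaner",.06),("tray",.034)]: find("wrist",n,z,p)
shift([])
E
```

```text
clock: 3.1
tool_pos: [0.4404, 0.2659, 0.2503]
eef_rot: [0.709, 0.705, -0.001, 0.001]
contact_force: [0.6, -0.8, 1.2]
opening: 1.004
at [0.4403 0.2663 0.2505] a 89.72 t 3.15
cradle 0.87 [341.2 107.9] 5581 mean [465.2 350.4] rect [465.5 338.2] [126.8  56.4] 84.03
case_c 0.72 [342.1 142.6] 2526 mean [464.6 320.9] rect [465.3 325.2] [79.8 32. ] 83.9
finger_knob 0.92 [347.9  96.2] 1220 mean [466.8 359.1] rect [465.9 361.5] [21.7 55.2] 0.13
lens_cleaner 0.57 [360.7 434.9] 784 mean [488.6  18.7] rect [488.6  18.3] [39.9 35.7] 88.91
lens_cleaner 0.42 [342.8 143. ] 2472 mean [463.2 322.6] rect [463.3 327. ] [72.9 29.5] 84.75
tray 0.94 [361.3 339.1] 15941 mean [487.9 118. ] rect [488.   86.7] [252.1 117.1] 85.83
at [0.4397 0.2685 0.2508] a 89.9 t 3.4
```

View pics/w2.png

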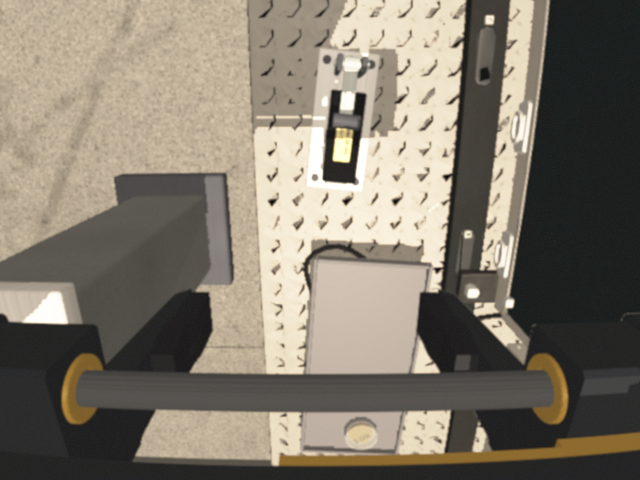

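```bash
python3 - <<'E'
from h import *
# settled now: take fresh picture
p,im=snap("wrist","w3"); shift([])
o=np.array([.4648,.3258,0]);th=np.radians(84);ey=np.array([np.cos(th),np.sin(th),0]);ex=np.array([ey[1],-ey[0],0])
W=lambda x,y,z:o+(ex*x+ey*y)/1000+[0,0,z/1000]
P=[W(-11,14,58),W(11,14,58),W(0,60,40),W(-15.5,-40,32),W(15.5,-40,32),W(15.5,40,32),W(-15.5,40,32),W(-28,-52,5),W(28,-52,5),W(28,76,5),W(-28,76,5),W(-12.5,53,47),W(12.5,53,47)]
q=proj(p,P)
c=im[20:220,260:440,::-1].copy(); c=cv2.resize(c,None,fx=3,fy=3,interpolation=cv2.INTER_CUBIC)
for u in q: cv2.circle(c,tuple(int(v) for v in ((u-[260,20])*3+1)),3,(0,0,255),1)
cv2.imwrite("pics/c3.png",c)
for n,z in [("cradle",.005),("case_c",.032),("finger_knob",.06)]: find("wrist",n,z,p)
E
```

```text
at [0.4397 0.2688 0.2508] a 89.92 t 3.45
cradle 0.87 [342.  111.4] 5562 mean [465.2 350.5] rect [465.7 338.2] [126.7  55.9] 83.91
case_c 0.59 [343.2 146. ] 2566 mean [465.  321.1] rect [465.3 325.4] [79.9 32.6] 84.79
```

View pics/c3.png

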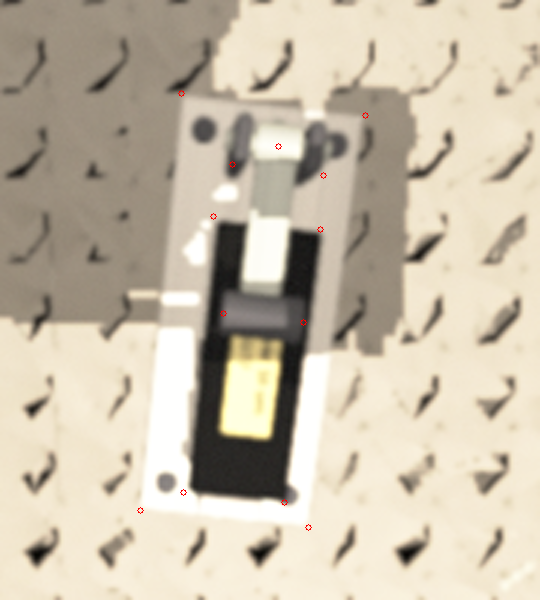

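```bash
python3 - <<'E'
from h import *
shift([(.4665,.3400,.12,84),(.4665,.3400,.053,84)])
E
```

```text
at [0.4395 0.2692 0.2507] a 89.96 t 3.6
(0.4665, 0.34, 0.12, 84) -> [ 7.08  2.69 13.07] 6.0
(0.4665, 0.34, 0.053, 84) -> [ 7.08  2.69 19.77] 6.0
```

```bash
python3 -m inch '[[0,[3.5,1.5,3],3],[0,[7.1,2.7,8],6],[0,[7.1,2.7,12],6],[0.2,[7.1,2.7,14],6],[0.4,[7.1,2.7,15],6],[0.4,[7.1,2.7,15],6]]' 15
python3 - <<'E'
from h import *
p,im=snap("wrist","w4"); shift([(.4665,.3400,.053,84)])
E
```

```text
clock: 4.2
tool_pos: [0.4661, 0.3398, 0.0998]
eef_rot: [0.743, 0.669, -0.001, 0.0]
contact_force: [0.7, -0.1, -0.1]
opening: 0.75
at [0.4668 0.3403 0.1011] a 83.95 t 4.25
(0.4665, 0.34, 0.053, 84) -> [-0.04 -0.02  4.81] -0.0
```

View pics/w4.png

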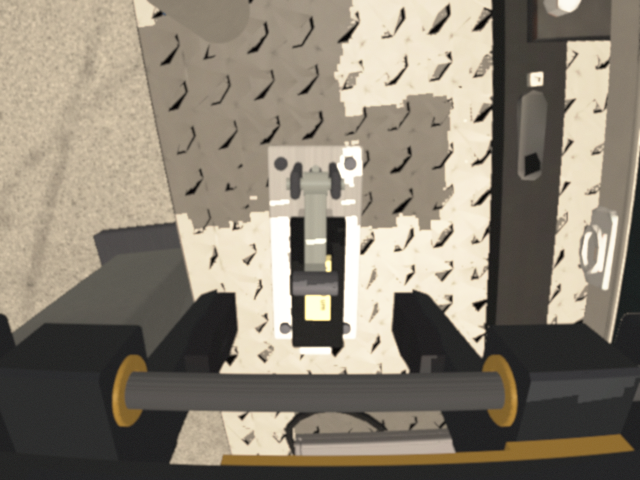

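```bash
python3 -m inch '[[0.4,[0,0,2.4],0],[0.5,[0,0,4.8],0],[0.6,[0,0,4.8],0],[0.9,[0,0,4.8],0],[0.9,[0,0,4.8],0],[0.9,[0,0,4.8],0],[0.9,[0,0,4.8],0],[0.9,[0,0,4.8],0]]' 20
python3 - <<'E'
from h import *
shift([(.4665,.3400,.053,84)])
E
```

```text
clock: 5.05
tool_pos: [0.4666, 0.341, 0.0544]
eef_rot: [0.743, 0.669, 0.001, -0.0]
contact_force: [-1.9, 0.7, 7.2]
opening: 0.244
at [0.4666 0.341  0.0544] a 83.97 t 5.05
(0.4665, 0.34, 0.053, 84) -> [-0.1  -0.    0.14] -0.0
```

```bash
python3 -m inch '[[0.9,[0.15,0,-0.4],0],[0.9,[0.38,0,-0.77],0],[0.9,[0.89,0,-1.47],0],[0.9,[1.52,0,-2.06],0],[0.9,[2.24,0,-2.54],0],[0.9,[3.02,0,-2.88],0],[0.9,[3.86,0,-3.08],0],[0.9,[4.72,0,-3.14],0],[0.9,[5.58,0,-3.04],0],[0.9,[6.2,0,-2.9],0],[0.9,[6.6,0,-2.75],0],[0.9,[6.6,0,-2.75],0],[0.5,[6.6,0,-2.75],0],[0.3,[6.6,0,-2.75],0],[0.3,[6.6,0,-2.75],0],[0.3,[6.6,0,-5],0],[0.3,[5,0,-9],0],[0.3,[1,0,-11],0],[0.3,[-2,0,-11],0],[0.3,[-2,0,-11],0]]'
python3 - <<'E'
from h import *
p,im=snap("wrist","w5"); shift([(.4653,.3254,.12,84)])
E
```

```text
clock: 7.05
tool_pos: [0.4651, 0.3136, 0.1628]
eef_rot: [0.745, 0.667, -0.002, 0.002]
contact_force: [0.6, -0.1, -0.4]
opening: 0.7
at [0.465  0.317  0.1627] a 83.74 t 7.1
(0.4653, 0.3254, 0.12, 84) -> [ 0.86 -0.06  4.27] -0.3
```

View pics/w5.png

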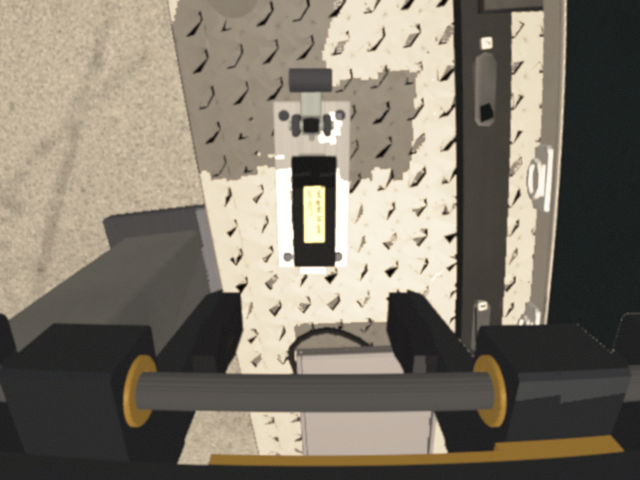

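```bash
python3 - <<'E'
from h import *
p,im=snap("wrist","w6")
find("wrist","case_c",.032,p);find("wrist","tray",.034,p); find("wrist","finger_knob",.083,p)
shift([(.4648,.3194,.032,84)])
E
```

```text
case_c 0.55 [314.7 215.1] 4932 mean [466.  328.1] rect [465.  326.7] [82. 33.] 84.76
tray 0.68 [361.9 412.1] 8255 mean [487.6 152.7] rect [493.3 160. ] [114.8 117.3] 86.33
finger_knob 0.8 [311.6 101.2] 1803 mean [472.5 402.5] rect [472. 399.] [32.2 22.2] 82.89
at [0.4643 0.3218 0.1624] a 84.04 t 7.3
(0.4648, 0.3194, 0.032, 84) -> [-0.25  0.08 13.04] 0.0
```

```bash
python3 -m inch '[[0.35,[-0.15,0.1,4],0],[0.4,[-0.15,0.1,8],0],[0.4,[-0.15,0.1,11.5],0],[0.4,[-0.15,0.1,13],0],[0.4,[-0.15,0.1,13],0],[0.5,[-0.15,0.1,13],0],[0.8,[-0.15,0.1,13],0],[0.8,[-0.15,0.1,13],0],[0.8,[-0.15,0.1,13],0],[0.8,[-0.15,0.1,13],0]]' 15
python3 - <<'E'
from h import *
shift([(.4648,.3194,.032,84)]); print(r.get_state()["opening"]*88)
E
```

```text
clock: 8.3
tool_pos: [0.4662, 0.3194, 0.0342]
eef_rot: [0.743, 0.669, 0.001, 0.0]
contact_force: [-0.1, -0.3, 6.1]
opening: 0.348
at [0.4662 0.3194 0.0342] a 83.95 t 8.3
(0.4648, 0.3194, 0.032, 84) -> [-0.02 -0.14  0.22] -0.1
30.60491458063884
```

```bash
python3 -m inch '[[0.5,[0,0,0],0],[0.5,[0,0,0],0],[0.5,[0,0,-0.7],0],[0.5,[0,0,-0.7],0],[0.8,[0,0,-0.7],0],[0.8,[0,0,-0.7],0],[0.8,[0,0,-0.7],0],[0.8,[0,0,-0.7],0]]' 20
python3 - <<'E'
from h import *
shift([]); print(r.get_state()["opening"]*88,r.get_state()["contact_force"])
E
```

```text
clock: 9.1
tool_pos: [0.4653, 0.3187, 0.0397]
eef_rot: [0.743, 0.669, -0.0, 0.0]
contact_force: [1.0, 0.0, 0.9]
opening: 0.345
at [0.4653 0.3187 0.0397] a 83.96 t 9.1
30.33136482495204 [1.03886056 0.02808286 0.89782818]
```

```bash
python3 -m inch '[[0.8,[0,0,-0.6],0],[0.8,[0,0,-2],0],[0.8,[0,0,-4],0],[0.8,[0,0,-7],0],[0.8,[0,0,-7],0]]'
python3 - <<'E'
from h import *
p,im=snap("wrist","w7"); 
for t in [74]:
  u=t-7; shift([(.4876+.0000724*u*1000/1000,.086+.0009974*u,.11,85.85),(.4876+.0000724*u,.086+.0009974*u,.0427,85.85)]); print(r.get_state()["opening"]*88)
E
```

```text
clock: 9.6
tool_pos: [0.4671, 0.3205, 0.1138]
eef_rot: [0.743, 0.669, 0.004, 0.0]
contact_force: [1.1, 1.2, 0.5]
opening: 0.345
at [0.4665 0.3197 0.1122] a 83.94 t 9.65
(0.49245079999999997, 0.1528258, 0.11, 85.85) -> [-16.32   4.34   0.18] -1.9
(0.49245079999999997, 0.1528258, 0.0427, 85.85) -> [-16.35   4.32   6.91] -1.9
30.628920269791593
```

View pics/w7.png

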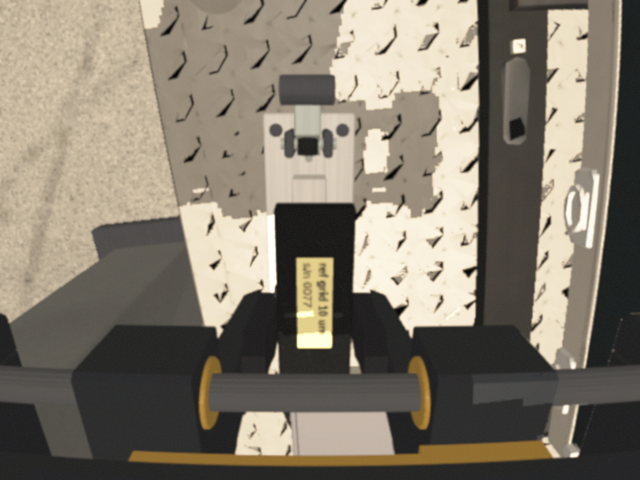

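```bash
python3 -m inch '[[0.8,[-4,1,0],-1],[0.8,[-8,2.2,0.2],-1.9],[0.8,[-12,3.3,0.2],-1.9],[0.8,[-16.5,4.3,0.2],-1.9],[0.8,[-16.5,4.3,2],-1.9],[0.8,[-16.5,4.3,3],-1.9],[0.8,[-16.5,4.3,3],-1.9]]'
python3 - <<'E'
from h import *
p,im=snap("wrist","w8"); shift([(.4924,.151,.0427,85.85)])
find("wrist","tray",.034,p)
E
```

```text
clock: 10.35
tool_pos: [0.4896, 0.1511, 0.0784]
eef_rot: [0.732, 0.682, -0.001, -0.001]
contact_force: [-0.3, 0.3, 0.3]
opening: 0.348
at [0.4899 0.1517 0.0791] a 86.01 t 10.4
(0.4924, 0.151, 0.0427, 85.85) -> [-0.06  0.26  3.64] 0.2
tray 0.68 [324.4 268.7] 33296 mean [494.  153.2] rect [491.2 123.1] [173.2 116.6] 86.01
```

View pics/w8.png

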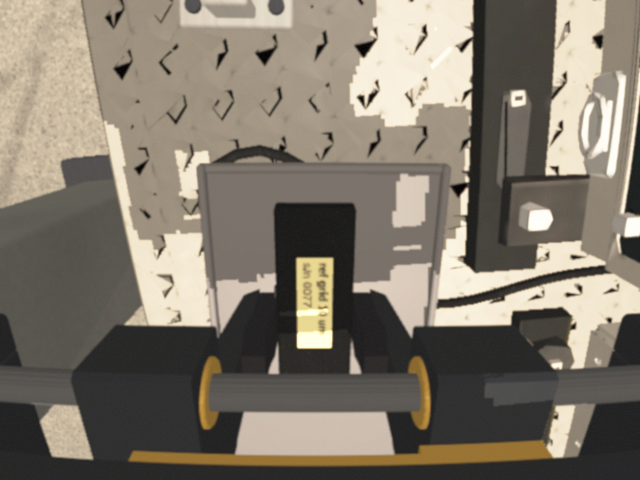

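```bash
python3 -m inch '[[0.8,[-0.1,0.2,1.5],0],[0.8,[-0.1,0.2,2.6],0],[0.8,[-0.1,0.2,3.1],0],[0.8,[-0.1,0.2,3.4],0],[0.8,[-0.1,0.2,3.6],0],[0.8,[-0.1,0.2,3.6],0]]'
python3 - <<'E'
from h import *
shift([]); print(r.get_state()["contact_force"])
E
```

```text
clock: 11.05
tool_pos: [0.4926, 0.1492, 0.0439]
eef_rot: [0.732, 0.681, 0.0, 0.0]
contact_force: [-0.8, 0.0, -0.1]
opening: 0.349
at [0.4926 0.1492 0.0439] a 85.88 t 11.05
[-0.75615655  0.04885994 -0.0898307 ]
```

```bash
python3 -m inch '[[0.8,[0,0,0.1],0],[0.8,[0,0,0.15],0],[0.8,[0,0,0.15],0]]'
```

```text
clock: 11.35
tool_pos: [0.4928, 0.1492, 0.0436]
eef_rot: [0.732, 0.681, 0.001, 0.0]
contact_force: [-2.0, -0.1, 12.2]
opening: 0.347
```

```bash
python3 -m inch '[[0.8,[0,0,-0.1],0],[0.5,[0,0,-0.1],0],[0.5,[0,0,-0.1],0],[0.5,[0,0,-1.5],0],[0.5,[0,0,-5],0],[0.4,[-2,0,-9],0],[0.4,[-7,0,-13],0],[0.4,[-12,-1,-15],0],[0.4,[-17,-2,-16],0],[0.4,[-22,-2,-16],0],[0.4,[-26,-2,-16],0],[0.4,[-26,-2,-16],0],[0.4,[-26,-2,-16],0],[0.4,[-26,-2,-16],0],[0.4,[-26,-2,-16],0]]'
python3 - <<'E'
from h import *
p,im=snap("wrist","w9"); P,R=pose(); print(P)
gr=cv2.cvtColor(im,cv2.COLOR_RGB2GRAY)
for n in ["dish0_c"]: find("wrist",n,.0115,p,8,.1)
shift([])
E
```

```text
clock: 12.85
tool_pos: [0.4544, -0.1066, 0.2023]
eef_rot: [0.731, 0.682, 0.001, -0.0]
contact_force: [0.1, 1.0, 0.2]
opening: 0.602
[ 0.45436205 -0.10666605  0.20225012]
dish0_c 0.74 [327.9 347.4] 1151 mean [ 458. -242.] rect [ 458.1 -241.9] [40.8 37. ] 85.95
at [ 0.4543 -0.1069  0.2022] a 86.06 t 12.95
```

View pics/w9.png

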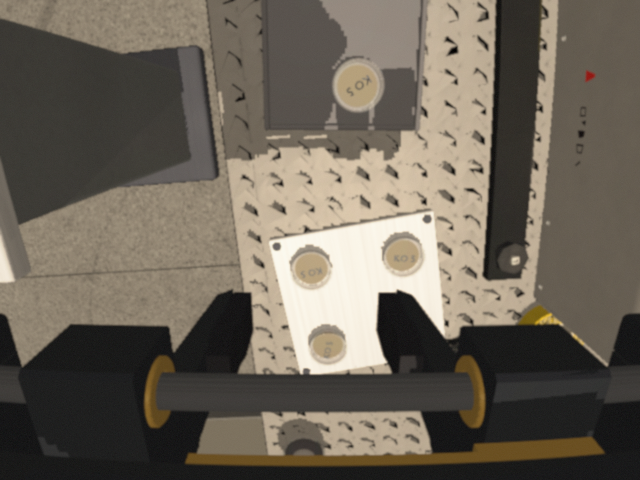

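```bash
python3 - <<'E'
from h import *
p=viewer.camera_params("wrist"); im=cv2.imread("pics/w9.png")
hsv=cv2.cvtColor(im,cv2.COLOR_BGR2HSV)
for c in [(312,267),(403,254),(328,347),(357,83)]:
    w=im[c[1]-35:c[1]+35,c[0]-35:c[0]+35]
    cs=cv2.HoughCircles(cv2.cvtColor(w,cv2.COLOR_BGR2GRAY),cv2.HOUGH_GRADIENT,1,30,param1=80,param2=12,minRadius=15,maxRadius=30)
    if cs is None: print(c,None); continue
    for k in cs[0][:2]:
        u=k[:2]+np.array(c)-35; z=.0325+.0055 if c[1]<100 else .017
        print(c,u,k[2],(plane(p,[u],z)[0]*1000).round(1), (plane(p,[u],z-.0055)[0]*1000).round(1))
find("wrist","tray",.034,p);find("wrist","plate",.006,p)
E
```

```text
(312, 267) [310.5 268.5] 21.0 [ 447.1 -156.7   17. ] [ 446.9 -158.9   11.5]
(403, 254) [402.5 254.5] 21.4 [ 528.4 -149.1   17. ] [ 529.6 -151.2   11.5]
(328, 347) [326.5 342.5] 18.8 [ 456.8 -233.2   17. ] [ 456.8 -236.8   11.5]
(357, 83) [358.5  84.5] 26.1 [492.5  -8.3  38. ] [493.2  -7.9  32.5]
tray 0.84 [340.9  61. ] 18531 mean [481.    8.7] rect [482.3   5.5] [ 89.4 118. ] 86.51
plate 0.87 [354.8 284.7] 15013 mean [ 486.2 -181.9] rect [ 492.9 -195.5] [149.7 150.4] 7.09
```

```bash
python3 - <<'E'
from h import *
p=viewer.camera_params("wrist"); im=cv2.imread("pics/w9.png")
c=cv2.resize(im[225:305,270:450],None,fx=4,fy=4,interpolation=cv2.INTER_CUBIC)
t=np.linspace(0,2*np.pi,60)
for (x,y) in [(447,-157.5),(529,-150)]:
  for z,col in [(6,(255,0,0)),(17,(0,0,255))]:
    X=np.c_[x+19*np.cos(t),y+19*np.sin(t),0*t+z]/1000
    cv2.polylines(c,[((proj(p,X)-[270,225])*4+1.5).astype(np.int32)],True,col,1)
cv2.imwrite("pics/c9.png",c)
E
```

```text
(no output)
```

View pics/c9.png

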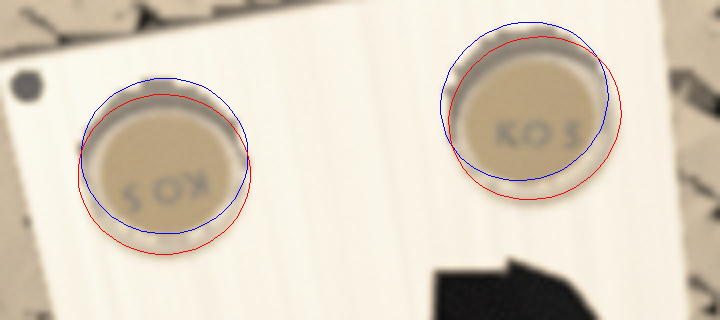

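```bash
python3 - <<'E'
from h import *
shift([(.447,-.1575,.0225,86)])
E

```

```text
at [ 0.4542 -0.1076  0.2022] a 86.0 t 13.05
(0.447, -0.1575, 0.0225, 86) -> [-5.04 -0.37 17.97] 0.0
```

```bash
python3 -m inch '[[0.4,[-3,-0.4,4],0],[0.4,[-5,-0.4,8],0],[0.4,[-5,-0.4,12],0],[0.4,[-5,-0.4,15],0],[0.4,[-5,-0.4,17],0],[0.4,[-5,-0.4,17.9],0],[0.4,[-5,-0.4,17.9],0],[0.7,[-5,-0.4,17.9],0],[0.7,[-5,-0.4,17.9],0],[0.7,[-5,-0.4,17.9],0],[0.7,[-5,-0.4,17.9],0]]' 12
python3 - <<'E'
from h import *
shift([]); print(r.get_state()["opening"]*88,r.get_state()["contact_force"])
E
```

```text
clock: 14.15
tool_pos: [0.4467, -0.1585, 0.0238]
eef_rot: [0.732, 0.681, 0.001, 0.0]
contact_force: [-0.7, 0.2, 2.9]
opening: 0.423
at [ 0.4467 -0.1585  0.0238] a 85.84 t 14.15
37.226234679636576 [-0.65361541  0.23321998  2.94282368]
```

```bash
python3 - <<'E'
from h import *
shift([(.4846,.0441,.0845,86),(.4846,.0441,.0448,86)])
E
python3 -m inch '[[0.7,[0,0,-0.6],0],[0.7,[0,0,-2.5],0],[0.7,[0,0,-6],0],[0.7,[4,1,-7],0],[0.7,[8,2,-7],0],[0.7,[12,2.3,-7],0],[0.7,[16,2.3,-7],0],[0.7,[20.4,2.3,-6],0],[0.7,[20.4,2.3,-5],0],[0.7,[20.4,2.3,-5],0]]'
python3 - <<'E'
from h import *
p,im=snap("wrist","w10");shift([(.4846,.0441,.0448,86)]);print(r.get_state()["opening"]*88)
E
```

```text
at [ 0.4467 -0.1585  0.0238] a 85.84 t 14.15
(0.4846, 0.0441, 0.0845, 86) -> [20.48  2.32 -6.06] -0.2
(0.4846, 0.0441, 0.0448, 86) -> [20.48  2.31 -2.09] -0.2
clock: 15.15
tool_pos: [0.4832, 0.0444, 0.0728]
eef_rot: [0.731, 0.682, -0.001, -0.0]
contact_force: [-1.3, -0.5, -0.0]
opening: 0.426
at [0.4833 0.0426 0.0731] a 85.87 t 15.2
(0.4846, 0.0441, 0.0448, 86) -> [0.17 0.13 2.83] -0.1
37.1409143265991
```

View pics/w10.png

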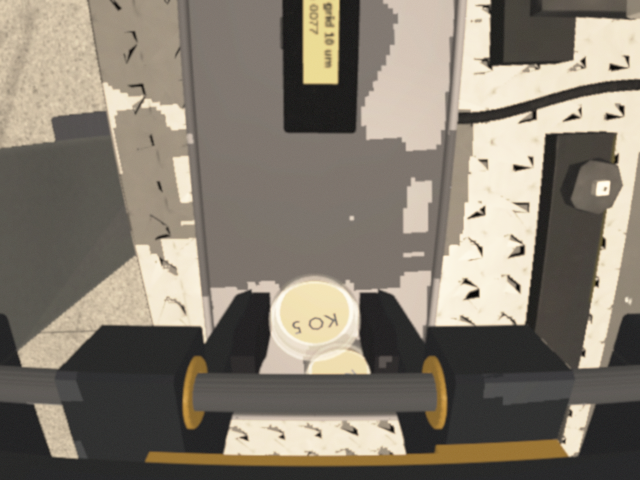

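```bash
python3 -m inch '[[0.7,[0.2,0.1,1.2],0],[0.7,[0.2,0.1,2],0],[0.7,[0.2,0.1,2.4],0],[0.7,[0.2,0.1,2.6],0],[0.7,[0.2,0.1,2.7],0],[0.7,[0.2,0.1,2.75],0]]'
```

```text
clock: 15.8
tool_pos: [0.4852, 0.045, 0.0459]
eef_rot: [0.732, 0.681, -0.0, 0.0]
contact_force: [-1.0, -0.2, 3.7]
opening: 0.427
```

```bash
python3 -m inch '[[0.7,[0,0,0.05],0],[0.7,[0,0,0.05],0],[0.5,[0,0,0.05],0],[0.4,[0,0,0.05],0],[0.4,[0,0,-1],0],[0.4,[0,0,-4],0],[0.4,[-2,0,-8],0],[0.4,[-6,-1,-12],0],[0.4,[-11,-2,-14],0],[0.4,[-16,-2.5,-15],0],[0.4,[-20,-2.5,-15],0],[0.4,[-20,-2.5,-15],0],[0.4,[-20,-2.5,-15],0],[0.4,[-20,-2.5,-15],0]]'
python3 - <<'E'
from h import *
p,im=snap("wrist","w11");shift([]);
c=cv2.resize(im[220:420,220:440,::-1],None,fx=3,fy=3,interpolation=cv2.INTER_CUBIC)
t=np.linspace(0,2*np.pi,60)
for (x,y) in [(457,-238)]:
  for z,col in [(6,(255,0,0)),(17,(0,0,255))]:
    X=np.c_[x+19*np.cos(t),y+19*np.sin(t),0*t+z]/1000
    cv2.polylines(c,[((proj(p,X)-[220,220])*3+1).astype(np.int32)],True,col,1)
cv2.imwrite("pics/c11.png",c)
find("wrist","dish0_c",.0115,p)
E
```

```text
clock: 17.2
tool_pos: [0.446, -0.151, 0.1957]
eef_rot: [0.732, 0.682, 0.0, -0.0]
contact_force: [0.1, 0.2, 0.8]
opening: 0.604
at [ 0.4461 -0.1505  0.1957] a 86.04 t 17.25
dish0_c 0.9 [334.5 309.1] 1387 mean [ 457.7 -241.8] rect [ 457.8 -241.5] [42.  37.7] 85.97
```

View pics/c11.png

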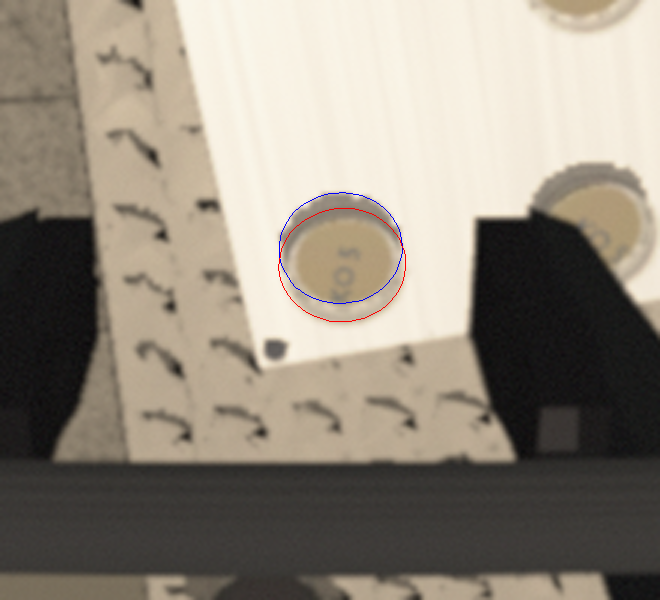

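View pics/w11.png

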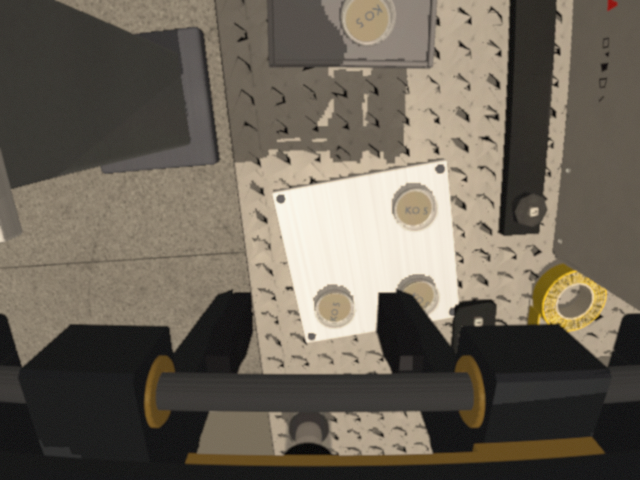

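```bash
python3 - <<'E'
from h import *
shift([(.457,-.238,.0225,86)])
E

```

```text
at [ 0.4461 -0.1503  0.1956] a 86.07 t 17.3
(0.457, -0.238, 0.0225, 86) -> [-8.69  1.68 17.31] 0.1
```

```bash
python3 -m inch '[[0.4,[-4,0.8,1],0],[0.4,[-8.7,1.7,4],0],[0.4,[-8.7,1.7,8],0],[0.4,[-8.7,1.7,12],0],[0.4,[-8.7,1.7,15],0],[0.4,[-8.7,1.7,16.6],0],[0.4,[-8.7,1.7,17.2],0],[0.4,[-8.7,1.7,17.2],0],[0.7,[-8.7,1.7,17.2],0],[0.7,[-8.7,1.7,17.2],0],[0.7,[-8.7,1.7,17.2],0],[0.7,[-8.7,1.7,17.2],0]]' 12
python3 - <<'E'
from h import *
u=4
shift([(.4876+.0000724*u,.086+.001*u,.09,86),(.4876+.0000724*u,.086+.001*u,.0448,86)]); print(r.get_state()["opening"]*88,r.get_state()["contact_force"])
E
```

```text
clock: 18.5
tool_pos: [0.4571, -0.2405, 0.0247]
eef_rot: [0.732, 0.681, 0.001, 0.001]
contact_force: [0.7, 1.0, 6.8]
opening: 0.425
at [ 0.4571 -0.2405  0.0247] a 85.85 t 18.5
(0.4878896, 0.09, 0.09, 86) -> [33.19  0.69 -6.54] -0.1
(0.4878896, 0.09, 0.0448, 86) -> [33.19  0.68 -2.02] -0.1
37.44124157985488 [0.66075071 1.00896941 6.77995942]
```

```bash
python3 -m inch '[[0.7,[0,0,-0.6],0],[0.7,[0,0,-2.5],0],[0.7,[0,0,-6],0],[0.7,[4,0,-7.5],0],[0.7,[9,0.3,-7.5],0],[0.7,[14,0.7,-7.5],0],[0.7,[19,0.7,-7.5],0],[0.7,[24,0.7,-7.5],0],[0.7,[29,0.7,-7],0],[0.7,[32.8,0.7,-6],0],[0.7,[32.8,0.7,-5],0],[0.7,[32.8,0.7,-5],0],[0.7,[32.8,0.7,-5],0]]'
python3 - <<'E'
from h import *
p,im=snap("wrist","w12");shift([(.4879,.087,.0457,86)]);print(r.get_state()["opening"]*88)
c=plane(p,[(285,300),(355,300)],.035)
E
```

```text
clock: 19.8
tool_pos: [0.4866, 0.0843, 0.0737]
eef_rot: [0.733, 0.68, -0.001, 0.0]
contact_force: [0.4, -0.4, -0.0]
opening: 0.424
at [0.4869 0.0841 0.0739] a 85.7 t 19.85
(0.4879, 0.087, 0.0457, 86) -> [0.3  0.08 2.82] -0.3
36.781665277740885
```

View pics/w12.png

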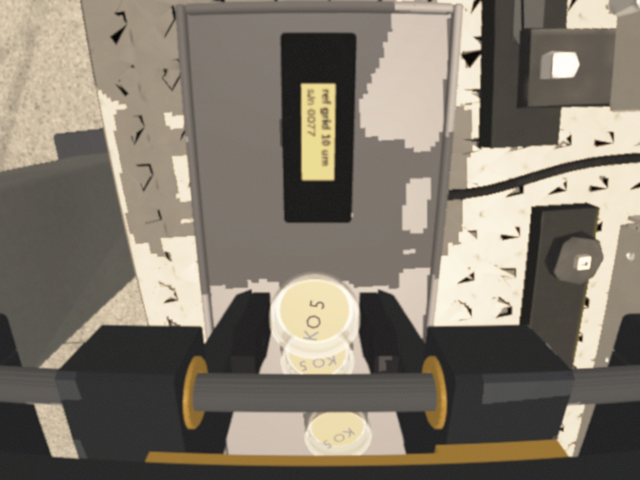

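```bash
python3 - <<'E'
from h import *
p=viewer.camera_params("wrist")
print(plane(p,[(318,221),(318,34),(320,8)],.035)); print(plane(p,[(317,374)],.038)-[0,.016,0])
t=np.linspace(0,2*np.pi,60);im=cv2.imread("pics/w12.png")
for (x,y,z,c) in [(.4869,.0841,.0652,(0,0,255)),(.485,.045,.038,(255,0,0)),(.493,-.008,.038,(255,0,0)),(.4879,.087,.038,(0,255,0))]:
    X=np.c_[x+.019*np.cos(t),y+.019*np.sin(t),0*t+z]
    cv2.polylines(im,[proj(p,X).astype(np.int32)],True,c,1)
cv2.imwrite("pics/c12.png",im[200:])
E
```

```text
[[0.49052711 0.11661951 0.035     ]
 [0.49615956 0.19461837 0.035     ]
 [0.49766014 0.20428278 0.035     ]]
[[0.4841897  0.01966657 0.038     ]]
```

View pics/c12.png

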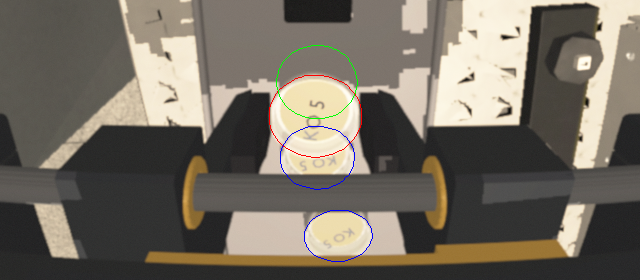

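```bash
python3 -m inch '[[0.7,[0.4,0.1,1],0],[0.7,[0.45,0.1,1.9],0],[0.7,[0.45,0.1,2.4],0],[0.7,[0.45,0.1,2.6],0],[0.7,[0.45,0.1,2.7],0],[0.7,[0.45,0.1,2.75],0]]'
```

```text
clock: 20.45
tool_pos: [0.4879, 0.0903, 0.0466]
eef_rot: [0.732, 0.681, -0.0, 0.0]
contact_force: [-2.4, -0.3, 10.5]
opening: 0.42
```

```bash
python3 -m inch '[[0.7,[0,0,-0.05],0],[0.5,[0,0,-0.05],0],[0.4,[0,0,-0.05],0],[0.4,[0,0,-0.05],0],[0.4,[0,0,-1],0],[0.4,[0,0,-4],0],[0.4,[0,0,-9],0],[0.4,[-4,0,-14],0],[0.4,[-9,0,-19],0],[0.4,[-14,0,-20],0],[0.4,[-14,0,-20],0],[0.4,[-14,0,-20],0],[0.4,[-14,0,-20],0],[0.4,[-14,0,-20],0]]'
python3 - <<'E'
from h import *
p,im=snap("wrist","w13");shift([]); snap("top","t13"); snap("scene","s13")
find("wrist","dish0_c",.03,p); find("wrist","case_c",.035,p); find("top","finger_knob",.08,viewer.camera_params("top"))
im=cv2.imread("pics/t13.png")
cv2.imwrite("pics/t13c.png",cv2.resize(im[190:280,130:490],None,fx=2.2,fy=2.2,interpolation=cv2.INTER_CUBIC))
im=cv2.imread("pics/s13.png")
cv2.imwrite("pics/s13c.png",cv2.resize(im[180:380,160:460],None,fx=2.5,fy=2.5,interpolation=cv2.INTER_CUBIC))
E
```

```text
clock: 21.85
tool_pos: [0.478, -0.0476, 0.2462]
eef_rot: [0.731, 0.682, 0.0, -0.0]
contact_force: [0.1, 0.3, 0.5]
opening: 0.599
at [ 0.478  -0.0473  0.246 ] a 86.02 t 21.9
case_c 0.81 [315.2   4.8] 412 mean [489.7 117.8] rect [489.6 117.7] [ 7.5 30.5] 86.01
```

View pics/w13.png

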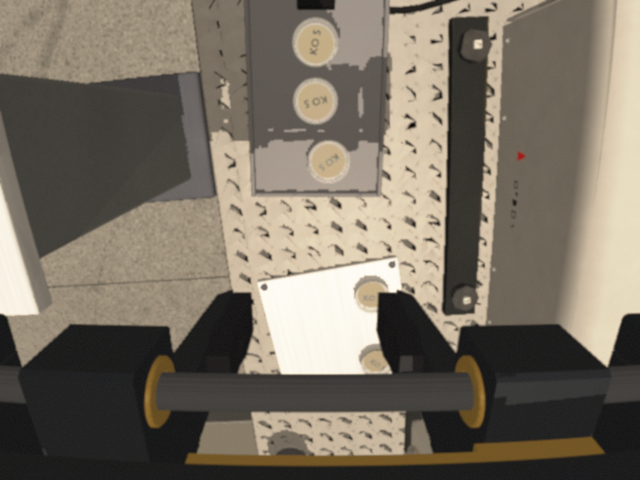

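View pics/s13c.png

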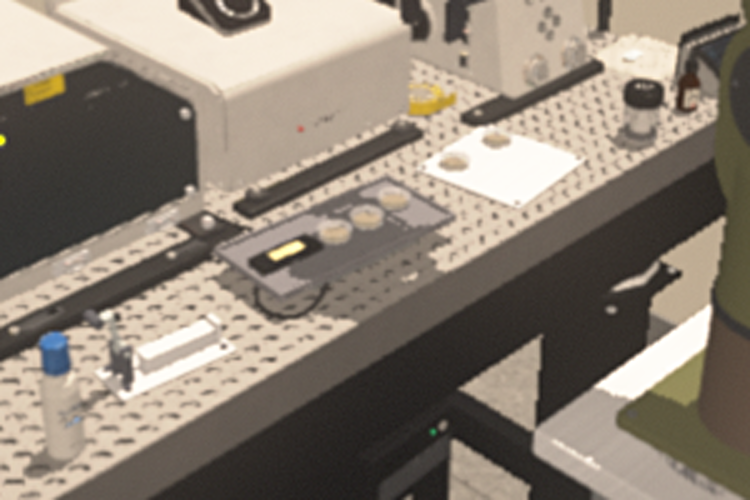

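View pics/t13c.png

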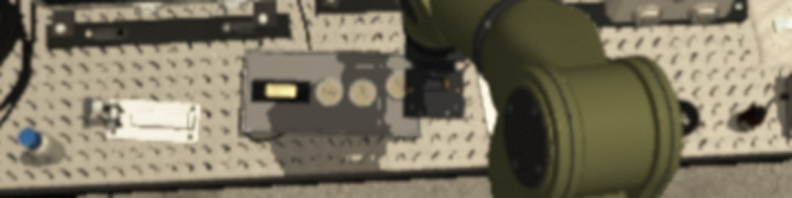

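```bash
python3 - <<'E'
from plant import r
print(r.get_state()["clock"], r.finish_job())
E
```

```text
the job is handed in; nothing more can be done
22.15 None
```

The tray is made up and I handed the job in at 22.2 s. I swung the finger up past centre first and it stayed up. Then I laid the case flat at the tray's +y end and set two dishes beside it, next to the one already there.

**Last checks (wrist, scene and top pictures):**
- **Tray:** the case lies flat with three separate upright dishes. The gaps are about 5–15 mm and nothing is stacked.
- **Finger and plate:** the finger is up, and the two leftover dishes stand on the plate.
- **Bystanders:** the bottles and the canister are all standing.
- **Arm:** the gripper is open, well above everything and touching nothing.

**Checks that failed or disagreed:**
- **Networks on the last pictures:** they reported no dishes and did not report the finger knob. I judged both by eye.
- **Plate dish position:** one dish's position differed by 4–9 mm between methods. I used a fit drawn over the picture, and the grasp held.
- **Case grip:** I first gripped the case too low and regripped it 6–7 mm higher before lifting.
- **Contact force:** the case and the last dish touched down with about 10–12 N.

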